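# Make up two jewellery class kits

## Task

Make up two class kits from the stock on the bench, each thing lying flat on the floor of its bay and let go. The blue tray is the sawing kit: the wooden bench pin in the long bay, and the tub of copper blanks and the green stick of blade wax in the two square bays, one in each, either way round; the white tray is the beading kit: the yellow-handled pliers in the long bay and the tub of turquoise beads in either square bay. Keep the tubs upright, and leave the tub of black beads and the black-handled cutters where they lie.

Things in the scene. Friction and masses are not known exactly. Their poses are not given: they have to be found in the camera images.
- blue_tray: The blue plastic kit tray. Fixed; 168 (x) by 172 (y) mm, 12 high, walls and dividers 4 thick, floor 4 (so 8 mm deep). Origin: centre of the underside; z up. One long bay on the +x side (76 by 164 mm inside, long along y, centre x=+42, y=0 mm); two square bays on the -x side (80 by 80 mm inside, centres x=-40, y=+42 and y=-42 mm).
- white_tray: The white plastic kit tray. Fixed; 168 (x) by 172 (y) mm, 12 high, walls and dividers 4 thick, floor 4 (so 8 mm deep). Origin: centre of the underside; z up. One long bay on the +x side (76 by 164 mm inside, long along y, centre x=+42, y=0 mm); two square bays on the -x side (80 by 80 mm inside, centres x=-40, y=+42 and y=-42 mm).
- bench_pin: Bench pin: a pale hardwood block 130 mm long (x), 46 mm wide (y) and 22 mm thick, lying flat, about 90 g. Origin: centre of the underside; z up. The +x end has a V notch 55 mm deep and slopes down to 13 mm; the solid part with parallel sides runs from x=-65 to x=+10 mm.
- flat_pliers: Flat-nose pliers with yellow handles, lying flat, shut and stiff, about 90 g: 135 mm long (x), 52 mm wide over the handles (y), 12 mm thick. Origin: middle of the length, on the underside; z up; jaws towards +x. The steel joint is a block 24 mm long, 18 mm wide and 12 mm high with its centre at x=+15 mm, good to grip; behind it the handles spread.
- cutters: Side cutters with black handles and short dark jaws, lying flat; built like the pliers but 118 mm long, jaws towards +x (origin 67 mm from the handle ends, on the underside, under the centre line). Not part of either kit: stays where it lies.
- copper_tub: Closed round clear tub, 54 mm across and 30 mm high, standing on the bench, lid up, about 60 g. Origin: centre of the underside; z up through the lid. Inside, seen through the lid: copper-coloured flat discs (copper blanks).
- turquoise_tub: Closed round clear tub, 54 mm across and 30 mm high, standing on the bench, lid up, about 60 g. Origin: centre of the underside; z up through the lid. Inside, seen through the lid: turquoise beads.
- black_tub: Closed round clear tub, 54 mm across and 30 mm high, standing on the bench, lid up, about 60 g. Origin: centre of the underside; z up through the lid. Inside, seen through the lid: black beads. Not part of either kit: stays where it stands.
- wax_stick: Green stick of saw-blade wax with a white paper band, lying flat: 60 mm long (x), 24 mm wide (y), 22 mm high, about 35 g. Origin: centre of the underside; z up.
Not all that is in view belongs to the job. What is shaped like the black_tub but purple is not meant.

How it is judged:
At the end, for the whole second after the job is handed in: Pin (long bay), copper tub and wax (a square bay each) in the blue tray; pliers (long bay) and turquoise tub (a square bay) in the white tray. Each inside its bay, within 3 mm of its floor and 0.06 rad of flat, at rest, let go; black tub and cutters within 30 mm of their start (x of bench_pin in the frame of blue_tray between 0.023 and 0.061 m and y of bench_pin in the frame of blue_tray between -0.022 and 0.022 m and z of each of bench_pin, copper_tub, wax_stick in the frame of blue_tray below 0.0075 m and angle between each of bench_pin, copper_tub, wax_stick, flat_pliers, turquoise_tub's own z axis and vertical below 0.06 rad and linear speed of each of bench_pin, copper_tub, wax_stick, flat_pliers, turquoise_tub, black_tub, cutters below 0.02 m/s and angular speed of each of bench_pin, copper_tub, wax_stick, flat_pliers, turquoise_tub below 0.2 rad/s and (((x of copper_tub in the frame of blue_tray between -0.056 and -0.024 m and y of copper_tub in the frame of blue_tray between 0.026 and 0.058 m) and (x of wax_stick in the frame of blue_tray between -0.07 and -0.01 m and y of wax_stick in the frame of blue_tray between -0.072 and -0.012 m)) or ((x of copper_tub in the frame of blue_tray between -0.056 and -0.024 m and y of copper_tub in the frame of blue_tray between -0.058 and -0.026 m) and (x of wax_stick in the frame of blue_tray between -0.07 and -0.01 m and y of wax_stick in the frame of blue_tray between 0.012 and 0.072 m))) and x of flat_pliers in the frame of white_tray between 0.025 and 0.059 m and y of flat_pliers in the frame of white_tray between -0.02 and 0.02 m and z of each of flat_pliers, turquoise_tub in the frame of white_tray below 0.0075 m and ((x of turquoise_tub in the frame of white_tray between -0.056 and -0.024 m and y of turquoise_tub in the frame of white_tray between 0.026 and 0.058 m) or (x of turquoise_tub in the frame of white_tray between -0.056 and -0.024 m and y of turquoise_tub in the frame of white_tray between -0.058 and -0.026 m)) and distance of each of black_tub, cutters from where it was at the start of the episode below 0.03 m); the robot touches nothing.
It fails at once if the copper tub is tipped over (angle between copper_tub's own z axis and vertical above 0.8 rad).
It fails at once if the turquoise tub is tipped over (angle between turquoise_tub's own z axis and vertical above 0.8 rad).
It fails at once if the black tub is tipped over (angle between black_tub's own z axis and vertical above 0.8 rad).
It fails at once if the tub of black beads is moved from its place (distance of black_tub from where it was at the start of the episode above 0.03 m).
It fails at once if the black-handled cutters are moved from their place (distance of cutters from where it was at the start of the episode above 0.03 m).
It also fails if it takes over 120 s, if anything falls off the work surface, if the arm or the gripper's body presses on something with over 40 N, if the wrist force passes 120 N, or if a joint passes its speed limit or range.

## Robot

A 6-joint arm with a two-finger parallel gripper is mounted at the origin on the work surface. World frame = base frame: x ahead of the robot, y to its left, z up, the work surface at z = 0. Lengths are in m, angles in rad, forces in N, time in s.
With the tool pointing down it reaches from about 0.275 to 0.85 m from the base axis. Payload 5.2 kg.
Tool frame: the origin (TCP) lies at the very end of the fingers, on their centre line; the grasp point (between the pads) lies 19 mm behind it; z points along the fingers, y is the line along which they close (so a half turn about z gives the same grasp; the last joint's range is limited). The gripper opens to 85 mm and grips with 20 to 120 N. Pads are 22 mm wide; open, the fingers measure 114 mm over their backs; the gripper's body (76 mm by 85 mm) begins 54 mm behind the grasp point. The pads swing forward as they close: fully open they stand 13 mm farther back than shut.
Start: joints at [-0.203, 0.259, 1.535, -0, 1.348, -0.203], TCP at [0.55, 0, 0.231] pointing down, gripper open.
Joint ranges: [-3.14, 3.14], [-0.91, 2.08], [0.19, 2.58], [-1.22, 4.36], [0.22, 2.71], [-3.12, 3.12]. Speed limits (rad/s): [2.57, 2.57, 3.14, 3.14, 3.14, 3.14].

## Interface

Orientations are given as a rotation vector (axis times angle).
In Python, from rig import manip gives the robot as it stands. Calls block until the motion is done:
- manip.move_ptp(position, orientation): joint-space move of the TCP to a pose.
- manip.move_linear(position, orientation=None, feed=0.15): straight line of the TCP; orientation=None keeps the orientation; feed is the mean speed in m/s.
- manip.move_joints(angles): joint-space move.
- manip.move_gripper(opening, f_grip=None): finger opening in m; f_grip is the grip in N (None keeps the last); returns when the fingers have stopped.
- manip.hold(seconds).
- manip.solve_ik(position, orientation): joint angles nearest the present ones, or None.
- manip.grab_frame(name): name is "scene" or "side" or "wrist"; returns a dict with "color" (420x560x3 uint8, red, green, blue), "intrinsics" (3x3 intrinsics, pixels), "origin" and "attitude" of the camera in the world. Camera axes: x right, y up, looking along -z (the intrinsics and any distortion apply to the point x, -y, -z); pixel columns grow to the right and rows downward; lengths in m; the calibration is good to about 2 mm. A picture is of the moment at which its call begins. There is no depth.
A pose or a line that the arm cannot do raises manip.MotionError and nothing moves.
- manip.hand_in(): hands the job in; it is judged then, once.
Readings, each from a call of its own:
- manip.read_time(): time.
- manip.read_joint_positions(): joint angles.
- manip.read_qd(): joint speeds.
- manip.read_joint_torque(): joint torques, N m.
- manip.read_eef_pos(): TCP position.
- manip.read_orientation(): TCP orientation.
- manip.read_wrist_force(): force on the tool from outside, world axes, zero at the start.
- manip.read_moment(): the same for the moment, N m.
- manip.read_finger_gap(): finger opening in m.
- manip.read_gripper_force(): force on a finger pad.
Only numpy, scipy, OpenCV 4.12 (cv2) and the standard library are available. Lean on these libraries where they do the work, as an engineer would, in place of code of your own. Each camera call takes 0.05 s, during which the arm holds its last target. There are 200 camera calls.

## Working session

There is one attempt and no reset: what is moved stays moved. The work goes in short steps, each a Python script; the robot and the scene stay as the last script left them, time stands still between calls to the robot, and variables do not carry over. Pictures are saved under pics/ and viewed, at most 14 in all, crops included, and the job is handed in when it is done.

```bash
ls; mkdir -p pics; python3 - <<'E'
from rig import manip
import cv2
for n in("scene","side"):
    f=manip.grab_frame(n); cv2.imwrite(f"pics/{n}0.png",f["color"][:,:,::-1]); print(n,f["intrinsics"],f["origin"],f["attitude"],f.keys())
print(manip.read_orientation(),manip.read_time())
E
```

```text
pics
scene [[497.47669618   0.         277.9331947 ]
 [  0.         497.47669618 212.578557  ]
 [  0.           0.           1.        ]] [ 1.27664905 -0.00592487  1.12153489] [0.45075203 0.43614825 1.54182064] dict_keys(['color', 'intrinsics', 'origin', 'attitude'])
side [[514.36758003   0.         269.49171565]
 [  0.         514.36758003 210.24453706]
 [  0.           0.           1.        ]] [ 0.23625392 -0.74121155  0.93429089] [ 0.71140626 -0.15644699 -0.39951293] dict_keys(['color', 'intrinsics', 'origin', 'attitude'])
[-2.22046895e+00 -2.22043193e+00  1.44005285e-03] 0.1
```

View pics/scene0.png

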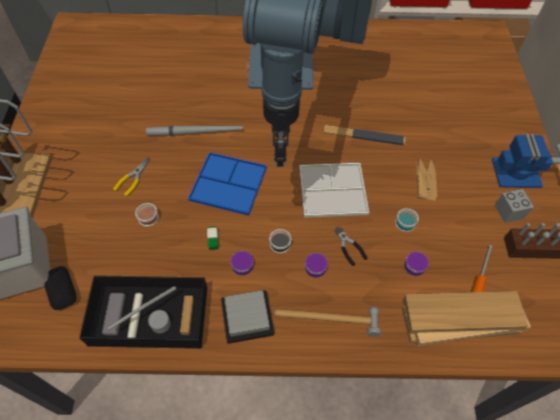

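View pics/side0.png

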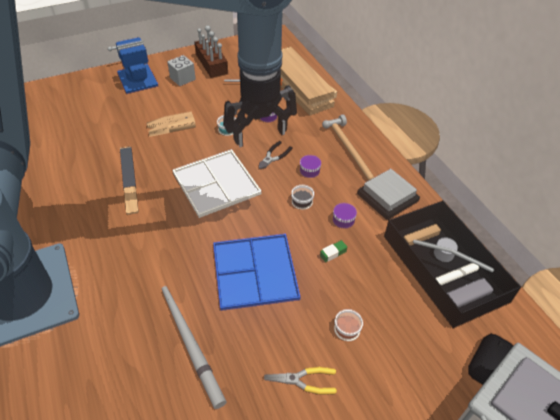

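The scene view shows the blue tray at (228,183), white tray (334,190), pin (427,180), pliers (132,177), copper tub (147,214), turquoise tub (407,219), wax (213,238), black tub (280,240) and cutters (350,245). I'll take rough positions from these, then refine with wrist views.

```bash
cat > h.py <<'E'
import numpy as np, cv2
from scipy.spatial.transform import Rotation as R
from rig import manip
def cam(f): return f["intrinsics"],np.array(f["origin"]),R.from_rotvec(f["attitude"]).as_matrix()
def ray(c,uv,z):
    K,o,A=c; d=np.linalg.inv(K)@[uv[0],uv[1],1]; d=A@[d[0],-d[1],-d[2]]
    return (o+d*(z-o[2])/d[2])[:2]
def down(yaw):
    "tool down; finger-closing line (tool y) at world angle yaw (mod pi)"
    y=np.array([np.cos(yaw),np.sin(yaw),0]); z=np.array([0,0,-1.]); x=np.cross(y,z)
    return R.from_matrix(np.c_[x,y,z]).as_rotvec()
E
python3 - <<'E'
from h import *
f=manip.grab_frame("scene"); c=cam(f)
P=dict(blue=(228,183,.01),white=(334,190,.01),pin=(427,180,.02),pl=(132,177,.01),cop=(147,213,.02),turq=(407,219,.02),wax=(213,238,.02),blk=(280,240,.02),cut=(350,245,.01))
for k,v in P.items(): print(k,ray(c,v[:2],v[2]).round(3))
f=manip.grab_frame("side"); c=cam(f)
P=dict(blue=(256,270,.01),white=(217,183,.01),pin=(171,124,.02),pl=(300,380,.01),cop=(348,324,.02),turq=(226,124,.02),wax=(334,250,.02),cut=(275,155,.01))
for k,v in P.items(): print(k,ray(c,v[:2],v[2]).round(3))
print(R.from_rotvec(manip.read_orientation()).as_matrix().round(2))
f=manip.grab_frame("wrist");print(f["intrinsics"],f["origin"],R.from_rotvec(f["attitude"]).as_matrix().round(2))
E
```

```text
blue [ 0.479 -0.139]
white [0.496 0.152]
pin [0.464 0.408]
pl [ 0.465 -0.404]
cop [ 0.588 -0.342]
turq [0.591 0.337]
wax [ 0.659 -0.164]
blk [0.661 0.006]
cut [0.666 0.184]
blue [ 0.476 -0.144]
white [0.49  0.139]
pin [0.449 0.397]
pl [ 0.454 -0.405]
cop [ 0.589 -0.344]
turq [0.589 0.335]
wax [ 0.653 -0.171]
cut [0.666 0.174]
[[-0.  1. -0.]
 [ 1.  0.  0.]
 [ 0. -0. -1.]]
[[351.10645537   0.         279.32171929]
 [  0.         351.10645537 218.63225135]
 [  0.           0.           1.        ]] [0.55044208 0.08403094 0.37276922] [[ 1.    0.    0.  ]
 [-0.    0.94  0.33]
 [-0.   -0.33  0.94]]
```

```bash
python3 - <<'E'
from h import *
import pickle
o=manip.read_orientation(); D={}
for n,p in dict(pin=(.52,.40),white=(.55,.185),blue=(.55,-.10),pl=(.52,-.34)).items():
    manip.move_ptp([*p,.231],o); manip.hold(.3)
    f=manip.grab_frame("wrist"); D[n]=cam(f); cv2.imwrite(f"pics/w_{n}.png",f["color"][:,:,::-1])
pickle.dump(D,open("cams.pkl","wb")); print(manip.read_time())
E
```

```text
6.0667
```

View pics/w_pin.png

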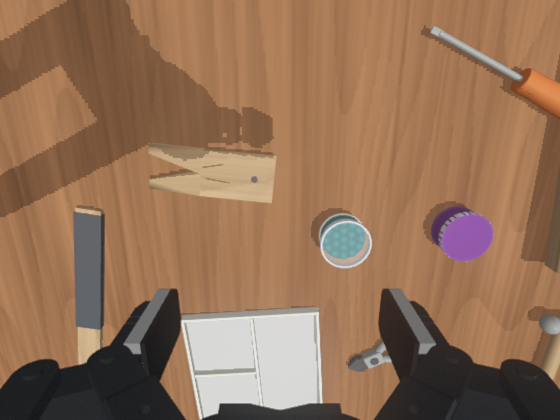

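View pics/w_white.png

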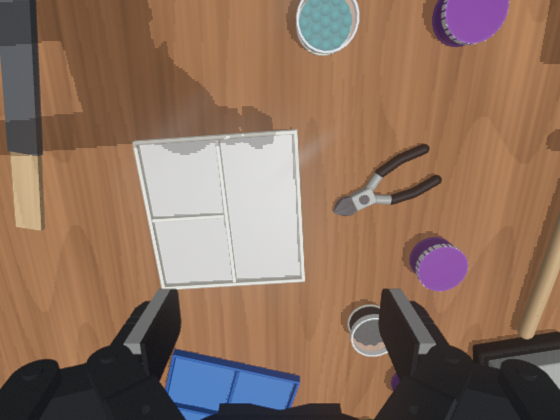

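View pics/w_blue.png

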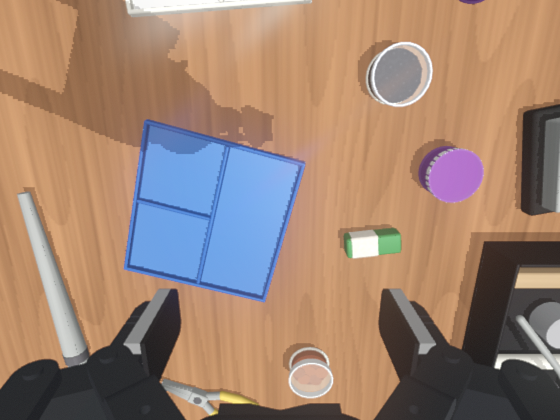

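View pics/w_pl.png

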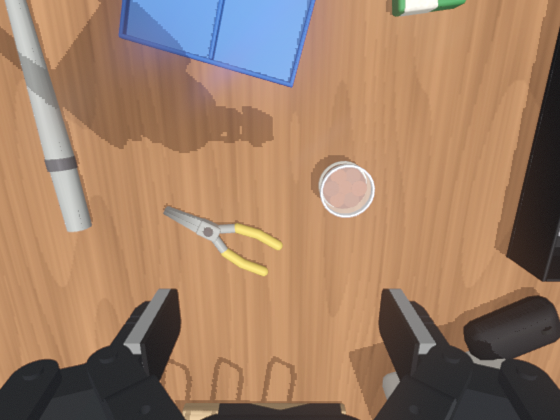

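The wrist views show clearly:
- **Pin:** notch pointing left, butt edge at (276,155)–(273,203).
- **Turquoise tub:** lid at (346,242).
- **White tray:** corners at (135,143), (296,131), (304,280), (163,289).
- **Blue tray:** corners at (147,121), (303,162), (265,300), (125,269).
- **Wax:** at (372,243).
- **Copper tub:** lid at (347,190).
- **Pliers:** pivot at (208,232), tip at (165,208).

```bash
python3 - <<'E'
from h import *
import pickle
D=pickle.load(open("cams.pkl","rb"))
def pts(v,z,l): return np.array([ray(D[v],p,z) for p in l])
a=lambda d: round(float(np.degrees(np.arctan2(d[1],d[0]))),1)
for n,l in dict(white=[(135,143),(296,131),(304,280),(163,289)],blue=[(147,121),(303,162),(265,300),(125,269)]).items():
    q=pts(n,.012,l); e=np.roll(q,-1,0)-q
    print(n,q.mean(0).round(4),np.linalg.norm(e,axis=1).round(3),[a(e[0]),a(-e[2]),a(e[3])-90,a(-e[1])-90])
q=pts("pin",.022,[(276,155),(273,203),(254,180),(199,149),(199,198)]); print("pin",q.round(4).tolist(),np.linalg.norm(q[0]-q[1]),a(q[0]-q[1])+90, a(q[3]-q[0]),a(q[4]-q[1]))
print("pintip",pts("pin",.013,[(149,145),(149,187)]).round(4).tolist())
q=pts("blue",.022,[(345,235),(400,229),(401,253),(347,258)]);e=np.roll(q,-1,0)-q;print("wax",q.mean(0).round(4),np.linalg.norm(e,axis=1).round(3),a(e[0]),a(-e[2]))
for v,p in [("pin",(346,242)),("white",(327,20)),("pl",(347,190)),("blue",(399,75)),("blue",(311,379))]: print(v,"tub",ray(D[v],p,.03).round(4))
q=pts("pl",.010,[(208,232),(165,208),(281,246),(266,271)]);h=(q[2]+q[3])/2;print("pl",q.round(4).tolist(),a(q[1]-h),np.linalg.norm(q[1]-h),a(q[1]-q[0]))
E
```

```text
white [0.4907 0.148 ] [0.163 0.168 0.165 0.168] [4.2, 4.2, 3.5, 4.099999999999994]
blue [ 0.4752 -0.1398] [0.161 0.169 0.165 0.17 ] [-14.6, -14.2, -15.400000000000006, -14.099999999999994]
pin [[0.5175, 0.4285], [0.5141, 0.3787], [0.4949, 0.4032], [0.4412, 0.4346], [0.4373, 0.3843]] 0.04992611295962714 176.1 175.5 175.9
pintip [[0.3888, 0.4375], [0.3834, 0.3938]]
wax [ 0.6522 -0.1654] [0.059 0.028 0.059 0.027] 6.8 6.0
pin tub [0.5912 0.338 ]
white tub [0.5909 0.3331]
pl tub [ 0.5889 -0.3431]
blue tub [0.6586 0.004 ]
blue tub [ 0.5895 -0.3421]
pl [[0.4417, -0.3965], [0.3969, -0.3687], [0.5227, -0.4133], [0.5055, -0.4447]] 152.8 0.13185491872841093 148.2
```

```bash
cat >> h.py <<'E'
T=dict(blue=(np.array([.4755,-.1405]),np.radians(-14.5)),white=(np.array([.4915,.1475]),np.radians(4.0)))
def tray(t,p):
    o,a=T[t]; return o+np.array([[np.cos(a),-np.sin(a)],[np.sin(a),np.cos(a)]])@p
H=.13
def pickplace(pick,yaws,zp,gap0,place,zr,gap1,F=40,sees=None):
    """yaws: list of (pick tool yaw, place tool yaw) alternatives; least wrist turn wins"""
    best=None
    for a,b in yaws:
        qs=[manip.solve_ik([*p,z],down(y)) for p,y,zz in((pick,a,zp),(place,b,zr)) for z in(H,zz)]
        if any(q is None for q in qs): continue
        c=max(abs(np.array(q)[5]) for q in qs)
        if best is None or c<best[0]: best=(c,a,b)
    c,a,b=best
    manip.move_gripper(gap0)
    manip.move_ptp([*pick,H],down(a)); manip.move_linear([*pick,zp],feed=.12)
    g=manip.move_gripper(0,F); g1=manip.read_finger_gap()
    manip.move_linear([*pick,H],feed=.15); g2=manip.read_finger_gap()
    print("wrist",round(c,2),"gap",round(g1,4),"after lift",round(g2,4),"F",manip.read_gripper_force())
    if g2<.012: raise SystemExit("lost it")
    manip.move_ptp([*place,H],down(b)); manip.move_linear([*place,zr],feed=.08)
    print("gap",round(manip.read_finger_gap(),4),"wf",np.round(manip.read_wrist_force(),1))
    manip.move_gripper(gap1); manip.move_linear([*place,H],feed=.15)
    print("t",manip.read_time())
E
python3 - <<'E'
from h import *
pi=np.pi; b=T["blue"][1]
w=np.radians(6.4)+pi/2
pickplace([.6522,-.1654],[(w+i*pi,b+pi/2+j*pi) for i in(0,1) for j in(0,1)],.005,.06,tray("blue",[-.04,.042]),.010,.040)
E
```

```text
wrist 1.38 gap 0.0232 after lift 0.023 F 39.63458597660065
gap 0.0229 wf [-0.4  0.3  0. ]
t 14.4
```

```bash
python3 - <<'E'
from h import *
pi=np.pi; b=T["blue"][1]
pickplace([.5892,-.3428],[(b+i*pi,b+i*pi) for i in(0,1)],.005,.085,tray("blue",[-.04,-.042]),.010,.066)
y=np.radians(175.8); g=np.array([.5158,.4036])+.053*np.array([np.cos(y),np.sin(y)])
# closing line = pin yaw-90; target pin yaw = tray+-90
al=[(y-pi/2+i*pi, tt-pi/2+i*pi) for i in(0,1,-1) for tt in(b+pi/2,)]
pickplace(g,al,.006,.085,tray("blue",[.042,-.012]),.011,.060,F=60)
manip.move_ptp([*(T["blue"][0]+[0.03,.045]),.231],manip.read_orientation()*0+[-2.2205,-2.2204,0]); manip.hold(.2)
f=manip.grab_frame("wrist"); cv2.imwrite("pics/c1.png",f["color"][:,:,::-1])
import pickle; pickle.dump(cam(f),open("c1.pkl","wb"))
E
```

```text
wrist 0.44 gap 0.0526 after lift 0.0526 F 42.07814812660217
gap 0.0525 wf [ 0.3  0.  -0.6]
t 22.9167
wrist 0.96 gap 0.0448 after lift 0.0446 F 60.838773250579834
gap 0.0448 wf [-0.7  0.5 -0.7]
t 32.8833
```

View pics/c1.png

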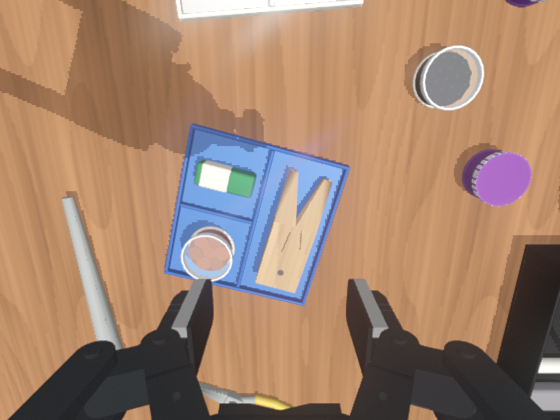

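The picture shows the wax at (225,180), copper tub at (208,253) and pin at (294,230), all lying flat in the right blue bays. Next is the white tray.

```bash
python3 - <<'E'
from h import *
import pickle
pi=np.pi; b=T["white"][1]
y=np.radians(151.5)
pickplace(np.array([.4425,-.3942]),[(y-pi/2+i*pi,b+i*pi) for i in(0,1,-1)],.003,.050,tray("white",[.042,.015]),.008,.040,F=50)
pickplace([.5908,.3365],[(b+i*pi,b+i*pi) for i in(0,1)],.005,.085,tray("white",[-.04,.042]),.010,.066)
manip.move_ptp([*(T["white"][0]+[0.03,.045]),.231],[-2.2205,-2.2204,0]); manip.hold(.2)
f=manip.grab_frame("wrist"); cv2.imwrite("pics/c2.png",f["color"][:,:,::-1])
pickle.dump(cam(f),open("c2.pkl","wb"))
c=pickle.load(open("c1.pkl","rb"))
def loc(t,p): o,a=T[t]; d=p-o; return (np.array([[np.cos(a),np.sin(a)],[-np.sin(a),np.cos(a)]])@d).round(4)
for n,uv,z in[("rimTL",(193,126),.012),("rimBR",(304,303),.012),("cop",(207,256),.034),("wax",(225,180),.026),("butt",(277,287),.026),("tips",(310,176),.017)]: print(n,loc("blue",ray(c,uv,z)))
E
```

```text
wrist 1.99 gap 0.0187 after lift 0.0192 F 38.311471939086914
gap 0.0187 wf [-0.  -1.  -1.2]
t 43.0
wrist 0.28 gap 0.0526 after lift 0.0523 F 42.18694746494293
gap 0.0527 wf [-0.4 -0.1 -0.6]
t 50.5667
rimTL [-0.0808  0.0845]
rimBR [ 0.0808 -0.0829]
cop [-0.0389 -0.0404]
wax [-0.0376  0.0425]
butt [ 0.0429 -0.0623]
tips [0.045 0.066]
```

View pics/c2.png

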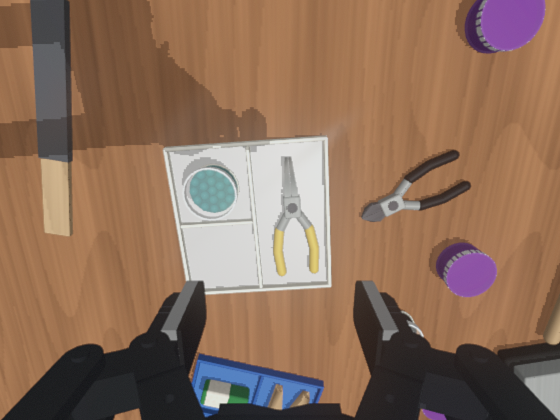

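The pliers at (292,214) are centred in the white long bay and the turquoise tub at (211,191) is in its square bay. The cutters haven't moved, and the blue tray positions check out to the millimetre.

```bash
python3 -c "
from rig import manip
manip.hold(.5); print(manip.hand_in())"
```

```text
the job is handed in; nothing more can be done
None
```

Both kits are made up and the job is handed in (no verdict returned); the last wrist pictures show all five things flat in their correct bays, with the cutters and black tub left where they lay.

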